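# Push a steel cutting plate out over the end of the rack

### The job

On the low wooden rack in the shoe workshop lies a thin steel cutting plate. First push the plate back until its long side lies flat along the rack's wooden fence, then push it along the fence towards the iron shoe last until about a third of its length sticks out over that end of the shelf, so that its edge can be got hold of later. Only push it, never lift it or let it tip or drop off, leave the other things on the bench where they are, and finish clear of everything.

Things in the scene. Friction and masses are not known exactly. Their poses are not given: they have to be found in the camera images.
- rack: Fixed low wooden riser, 130 mm (x) by 300 mm (y), turned up to 15 degrees. Origin: centre of its underside; x points away from the robot, y along its length to the left. Flat shelf top at z = 70 mm, x -65 to 65, y -150 to 150 mm. A dark wooden fence, 12 mm thick, 18 mm high above the shelf, runs along the whole far edge, near face at x = 53 mm. Front and both ends are open, without a rim.
- shelf_left_end (a point): Middle of the rack's left end edge, on the shelf top: x = 0, y = +150 mm, z = 70 mm in the rack's frame.
- shelf_right_end (a point): Middle of the rack's right end edge, on the shelf top: x = 0, y = -150 mm, z = 70 mm in the rack's frame.
- plate: Loose bare steel plate, 70 mm (x) by 150 mm (y) by 5 mm thick, 0.32 to 0.54 kg, lying flat on the shelf, up to 7 degrees askew, clear of the fence, its middle 16 to 31 mm nearer the robot than when flat against the fence. Origin: centre of its underside. Slides with dry friction of a few N. It tips off if over half (75 mm) overhangs.
- last: Fixed black iron shoe last on a stand: sole-shaped top facing up, 210 mm long, 72 mm wide; 153 mm high in all. Origin: centre of the underside of its round foot (116 mm across). It stands on the bench beyond the left or the right end of the rack, which tells towards which end to push; the brown glass pot stands beyond the other end.
- pot: Loose brown glass jar with black cap, 72 mm across, 110 mm high, beyond the end of the rack opposite to the shoe last. Origin: centre of its underside. Leave alone.
- tin: Loose dark round polish tin, 70 mm across, 24 mm high, lying on the bench. Origin: centre of its underside. Leave alone.
- brush: Loose wooden shoe brush with black bristles down, 150 x 50 mm, 40 mm high. Origin: centre of its underside. Leave alone.
- hammer: Loose hammer, about 260 mm long, lying on the bench. Origin: on its underside, x along its length. Leave alone.
- awl: Loose awl with light wooden handle, about 150 mm long, lying on the bench beyond the rack. Origin: on its underside, x along its length. Leave alone.
- spool: Loose empty wooden spool standing up, 44 mm across, 51 mm high. Origin: centre of its underside. Leave alone.
- tacks: Loose open wooden tack box, 100 x 140 mm, 35 mm high. Origin: centre of its underside. Leave alone.
Mind the look-alikes: they are no part of the job. Of the things that look like the last, the smaller one is meant. There is more than one size of the plate; the one meant has the size given above.

How it is judged:
By the outcome, as a careful person would: the job done as asked, in the order asked, and still so for the second after the job is handed in, with the robot touching nothing.
It also fails if it takes over 53 s, if anything falls off the work surface, if the arm or the gripper's body presses on something with over 40 N, if the wrist force passes 120 N, or if a joint passes its speed limit or range.

### The arm

A 7-joint arm with a two-finger parallel gripper is mounted at the origin on the work surface. World frame = base frame: x ahead of the robot, y to its left, z up, the work surface at z = 0. Lengths are in m, angles in rad, forces in N, time in s.
With the tool pointing down it reaches from about 0.4 to 0.85 m from the base axis. Payload 10.4 kg.
Tool frame: the origin (TCP) lies between the finger pads; the fingertips stand 19 mm ahead of it and the grasp point (between the pads) is the TCP; x points along the fingers, y is the direction in which the jaws open and shut, and the axes are right-handed (so a half turn about x gives the same grasp; the last joint's range is limited). The gripper opens to 87 mm and grips with 3 to 60 N. Pads are 19 mm wide; open, the fingers measure 117 mm over their backs; the gripper's body (75 mm by 190 mm) begins 51 mm behind the grasp point.
Start: joints at [1.2, 0.332, -0.065, 1.46, 0.022, 1.35, -0.088], TCP at [0.213, -0.588, 0.242] pointing down, gripper open.
Joint ranges: [-2.6, 2.6], [-0.5, 2.12], [-1.47, 1.34], [0.16, 2.42], [-1.27, 4.41], [0.06, 2.06], [-2.6, 2.6]. Speed limits (rad/s): [2.22, 2.22, 2.79, 2.79, 3.14, 3.14, 3.14].

### API

Orientations are given as a unit quaternion [x, y, z, w].
In Python, from bench import r gives the robot as it stands.
- The arm moves only by the tool drive_tool, never from a script. Its argument "motion" is a list of rows, each a list of 4 numbers: the shift along the tool's x, y, z in cm, then the turn about the tool's x in units of 5 degrees (1.0 is 5 degrees). In form: [[tx, ty, tz, twist], ...]. A call has 1 to 20 rows; each row is the pose to reach, as a shift and turn from the pose commanded when the call began, along the tool's axes at that moment; what a row does not reach only later rows make up. A row lasts 1/12 s, in which the tool goes at most 41.7 mm and 7.16 degrees, less where a joint would pass 70% of its speed; a pose out of reach is approached as far as the arm can. A call with a gripper value outside its range is refused whole. "grip" is the closure in counts, from 0 (fully open) to 255 (shut), set as the call begins (left out, the last holds). The fingers move at their own pace and stop on an object; "force" is the grip in N (left out, the last holds). Time passes only in rows, so rows that repeat a pose let the fingers close. It gives the time, the measured TCP pose, the force and the opening at its end, in the units of the state.
- r.read_state(): the state, without advancing time (a new reading comes with each control period).
- r.camera(name): name is "side" or "top" or "wrist"; returns the picture (384x512x3 uint8, red, green, blue); there is no depth.
- r.calibration(name): a dict with "fx", "fy", "cx", "cy" (pixels), "xyz" and "orientation" of the camera in the world. Camera axes: x right, y up, looking along -z (the intrinsics and any distortion apply to the point x, -y, -z); pixel columns grow to the right and rows downward; lengths in m; the calibration is good to about 2 mm. A picture is of the moment at which its call begins: read the wrist's pose just before it. calibration takes no time and is no camera call; for the wrist camera it gives the pose at the moment of the call.
- r.close_job(): hands the job in, once; it reports no verdict.
The state is a dict: "time": time; "joint_positions": joint angles; "joint_vel": joint speeds; "joint_torque": joint torques, N m; "ee_pos": TCP position; "eef_rot": TCP orientation; "ft_force": force on the tool from outside, world axes, zero at the start; "torque": the same for the moment, N m; "width": finger opening in m.
Only numpy, scipy, OpenCV 4.12 (cv2) and the standard library are available. Lean on these libraries where they do the work, as an engineer would, in place of code of your own. Each camera call takes 0.05 s, during which the arm holds its last target.

## Working session

There is one attempt and no reset: what is moved stays moved. The work goes in short steps, Python scripts to look and compute and a tool call to move; the robot and the scene stay as the last step left them, time stands still between calls to the robot, and variables do not carry over. Pictures are saved under pics/ and viewed, and the job is handed in when it is done.

Besides the shell and the picture viewer there is one more tool, called as name(argument=value, ...), one argument or row to a line, values as JSON. drive_tool: Moves the arm, as the interface text tells. Its arguments: {"type":"object","properties":{"motion":{"type":"array","items":{"type":"array","items":{"type":"number"}}},"grip":{"type":"number"},"force":{"type":"number"}},"required":["motion"]}

```bash
mkdir -p pics; ls; python3 - <<'E'
from bench import r
import cv2
print(r.read_state())
for n in("top","side","wrist"):
    print(n,r.calibration(n))
    cv2.imwrite(f"pics/{n}0.png",cv2.cvtColor(r.camera(n),cv2.COLOR_RGB2BGR))
E
```

```text
pics
{'time': 0.0, 'joint_positions': array([ 1.20039417,  0.33287706, -0.06467848,  1.46096302,  0.02160678,
        1.34988844, -0.08848417]), 'joint_vel': array([-0.0005672 , -0.00102719, -0.00074136, -0.00020506,  0.00209688,
        0.0015519 ,  0.00122971]), 'joint_torque': array([ 1.17991112e-04, -6.23256898e+01,  2.46131793e-02, -3.89896202e+01,
       -6.13083341e-02,  3.99201934e-02,  1.27411736e-04]), 'ee_pos': array([ 0.21287643, -0.58723976,  0.24074027]), 'eef_rot': array([-0.69632427, -0.12284998,  0.69655648, -0.12185836]), 'ft_force': array([-0.44225078, -0.32414515, -0.17912777]), 'torque': array([-0.05110315,  0.01595299,  0.00765405]), 'width': 0.08704799701297605}
top {'fx': 426.4639932481086, 'fy': 426.4639932481086, 'cx': 256.1499749995148, 'cy': 201.3258968177087, 'xyz': array([ 0.39115474, -0.04702172,  1.20168839]), 'orientation': array([-0.02421391,  0.03758104,  0.71440837, -0.69829938])}
side {'fx': 440.0235313727206, 'fy': 440.0235313727206, 'cx': 253.8809878593188, 'cy': 192.73209627122498, 'xyz': array([-0.06530333,  0.49781248,  1.04325568]), 'orientation': array([-0.1259222 ,  0.31531729,  0.87462211, -0.34605602])}
wrist {'fx': 280.9115440860637, 'fy': 280.9115440860637, 'cx': 254.3758978002934, 'cy': 190.2921488340364, 'xyz': array([ 0.28129345, -0.56292897,  0.38544739]), 'orientation': array([-0.11046405,  0.07781837, -0.56833525,  0.81162617])}
```

View pics/top0.png

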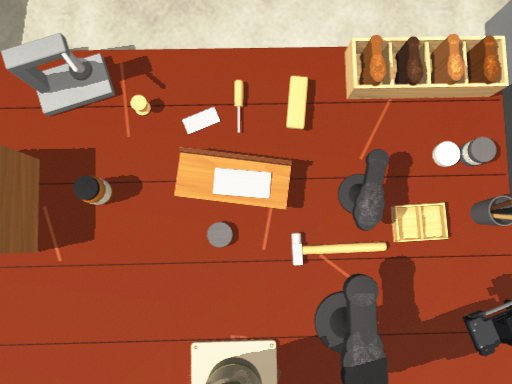

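View pics/side0.png

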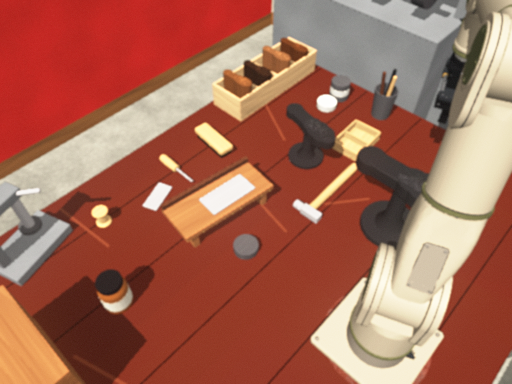

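View pics/wrist0.png

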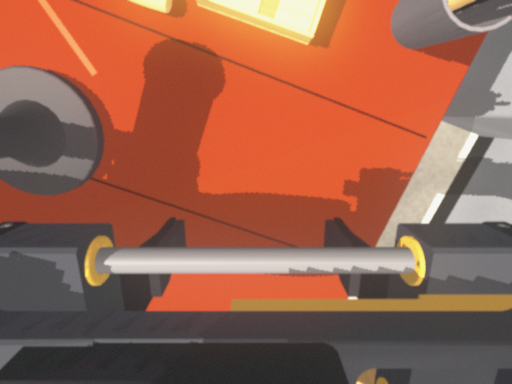

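The top view shows the rack at about (235,180) with the plate on it at (242,183). The smaller last is on the right (-y side) at about (368,190), the pot is on the left, and the white look-alike plate at (201,120) lies on the bench. So the push goes towards -y. Next I enlarge the crop.

```bash
cat > h.py <<'E'
import numpy as np, cv2
from scipy.spatial.transform import Rotation as R
def pix2w(c,u,v,z):
    d=np.array([(u-c['cx'])/c['fx'],-(v-c['cy'])/c['fy'],-1.])
    d=R.from_quat(c['orientation']).apply(d); o=np.array(c['xyz'])
    return o+d*(z-o[2])/d[2]
def w2pix(c,p):
    q=R.from_quat(c['orientation']).inv().apply(np.atleast_2d(p)-c['xyz'])
    return np.c_[c['cx']+c['fx']*q[:,0]/-q[:,2], c['cy']+c['fy']*q[:,1]/q[:,2]]
E
python3 - <<'E'
import cv2
t=cv2.imread('pics/top0.png'); cv2.imwrite('pics/top0c.png',cv2.resize(t[140:220,165:305],None,fx=5.6,fy=5.6,interpolation=cv2.INTER_CUBIC))
t=cv2.imread('pics/side0.png'); cv2.imwrite('pics/side0c.png',cv2.resize(t[150:255,150:290],None,fx=5.6,fy=5.6,interpolation=cv2.INTER_CUBIC))
E
```

```text
(no output)
```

View pics/top0c.png

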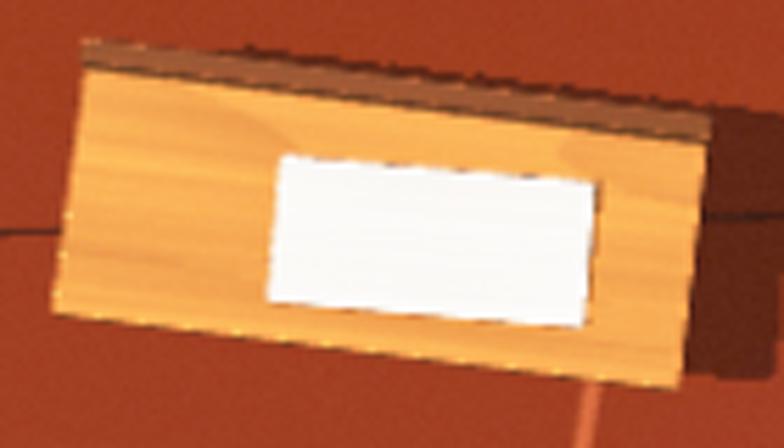

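View pics/side0c.png

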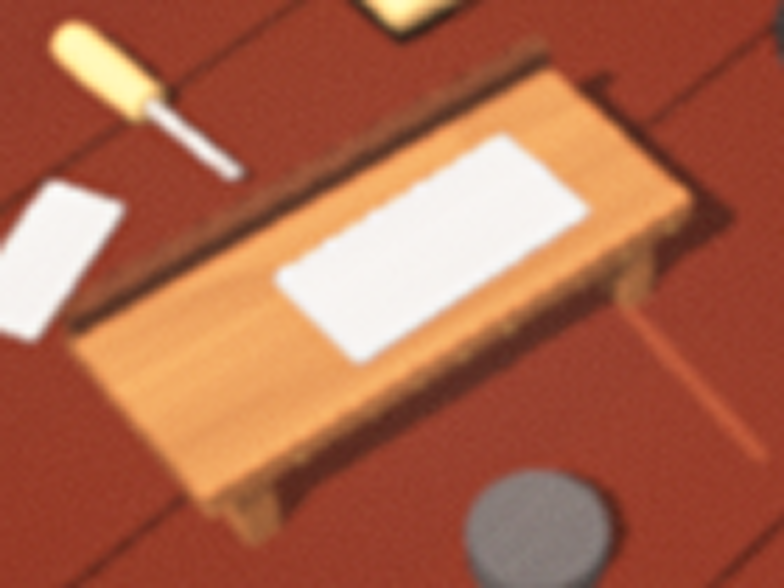

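```bash
python3 - <<'E'
from bench import r
from h import *
def go(c,x0,y0,pts,z):
    return np.array([pix2w(c,x0+(a+.5)/5.6-.5,y0+(b+.5)/5.6-.5,z) for a,b in pts])
t=r.calibration('top'); s=r.calibration('side')
for c,x0,y0,P,S in((t,165,140,[(283,155),(597,182),(583,327),(268,300)],[(53,312),(678,387),(704,143),(84,72)]),
  (s,150,150,[(275,278),(503,133),(590,210),(360,363)],[(205,503),(692,195),(553,70),(72,338)])):
    p=go(c,x0,y0,P,.075);q=go(c,x0,y0,S,.07)
    print('plate FL FR NR NL\n',p.round(4),'ctr',p.mean(0).round(4))
    for i in range(4): e=p[(i+1)%4]-p[i];print(np.linalg.norm(e).round(4),np.degrees(np.arctan2(e[1],e[0])).round(2))
    print('shelf NL NR FR FL\n',q.round(4))
    for i in range(4): e=q[(i+1)%4]-q[i];print(np.linalg.norm(e).round(4),np.degrees(np.arctan2(e[1],e[0])).round(2))
# objects approx top
for n,u,v,z in(('last top front',378,155,.15),('last rear',368,225,.15),('last foot',355,193,.02),('tin',220,235,.024),('hammer head',297,249,.02),('pot',92,188,.11),('awl',239,105,.01),('brush',297,102,.04)):
    print(n,pix2w(t,u,v,z).round(3))
E
```

```text
plate FL FR NR NL
 [[ 0.5832  0.0377  0.075 ]
 [ 0.5671 -0.1115  0.075 ]
 [ 0.4978 -0.103   0.075 ]
 [ 0.5139  0.0459  0.075 ]] ctr [ 0.5405 -0.0327  0.075 ]
0.1501 -96.15
0.0698 173.01
0.1498 83.83
0.0697 -6.71
shelf NL NR FR FL
 [[ 0.511   0.1482  0.07  ]
 [ 0.4687 -0.1477  0.07  ]
 [ 0.5857 -0.1637  0.07  ]
 [ 0.6262  0.1327  0.07  ]]
0.299 -98.13
0.1182 -7.77
0.2991 82.22
0.1163 172.3
plate FL FR NR NL
 [[ 0.584   0.0374  0.075 ]
 [ 0.5691 -0.1118  0.075 ]
 [ 0.4988 -0.1042  0.075 ]
 [ 0.5137  0.045   0.075 ]] ctr [ 0.5414 -0.0334  0.075 ]
0.1499 -95.7
0.0707 173.82
0.1499 84.27
0.0707 -6.15
shelf NL NR FR FL
 [[ 0.5101  0.1495  0.07  ]
 [ 0.4699 -0.1511  0.07  ]
 [ 0.5849 -0.1666  0.07  ]
 [ 0.6326  0.1299  0.07  ]]
0.3033 -97.63
0.1161 -7.67
0.3003 80.86
0.124 170.9
last top front [ 0.593 -0.377  0.15 ]
last rear [ 0.418 -0.343  0.15 ]
last foot [ 0.512 -0.348  0.02 ]
tin [0.403 0.031 0.024]
hammer head [ 0.36 -0.18  0.02]
pot [0.53 0.35 0.11]
awl [ 0.773 -0.028  0.01 ]
brush [ 0.769 -0.191  0.04 ]
```

```bash
cat >> h.py <<'E'
TH=np.radians(-8.0); EX=np.array([np.cos(TH),np.sin(TH),0]); EY=np.array([-np.sin(TH),np.cos(TH),0])
O=np.array([.5543,-.0088,0])
def rk(x,y,z): return O+EX*x+EY*y+np.array([0,0,z])
def torack(p): d=np.asarray(p)-O; return np.array([d@EX,d@EY,d[2]])
def plan(r,goal,yv=None):
    s=r.read_state(); M=R.from_quat(s['eef_rot']).as_matrix()
    d=M.T@(np.array(goal)-s['ee_pos'])*100
    print('t',round(s['time'],2),'tcp',s['ee_pos'].round(4),'rack',torack(s['ee_pos']).round(4),'F',s['ft_force'].round(2),'w',round(s['width'],4))
    print('axes x,y,z',M.T.round(3).tolist())
    if yv is not None:
        v=M.T@yv; a=np.degrees(np.arctan2(v[2],v[1])); print('twist units',(a/5).round(3),'or',((a+180)%360-180)/5)
    print('shift cm',d.round(2))
E
python3 - <<'E'
from bench import r
from h import *
plan(r,rk(-.080,-.026,.20),EY)
E
```

```text
t 0.15 tcp [ 0.2129 -0.5873  0.241 ] rack [-0.2575 -0.6204  0.241 ] F [-0.21  0.1  -0.79] w 0.0871
axes x,y,z [[-0.0, 0.001, -1.0], [0.341, -0.94, -0.001], [-0.94, -0.341, 0.0]]
twist units -30.414 or -30.414033802533538
shift cm [  4.14 -44.2  -43.53]
```

drive_tool(
  motion=[
    [-15, 0, 0, 0],
    [-15, 0, 0, 0],
    [-15, 0, 0, 0],
    [-15, 0, 0, 0],
    [-15, -10, -10, 1.3],
    [-15, -12, -12, 1.6],
    [-15, -15, -15, 2],
    [-15, -18, -18, 2.4],
    [-15, -21, -21, 2.8],
    [-15, -24, -24, 3.2],
    [-15, -27, -27, 3.6],
    [-15, -30, -30, 4],
    [-15, -33, -33, 4.4],
    [-15, -36, -36, 4.8],
    [-15, -39, -39, 5.2],
    [-15, -42, -42, 5.6],
    [-15, -44.2, -43.5, 5.6],
    [-15, -44.2, -43.5, 5.6],
    [-15, -44.2, -43.5, 5.6],
    [-15, -44.2, -43.5, 5.6],
  ],
)

```text
time: 1.82
ee_pos: [0.4725, -0.016, 0.3915]
eef_rot: [0.706, -0.045, -0.705, -0.047]
ft_force: [-0.1, 0.2, 0.6]
width: 0.0874
```

```bash
python3 - <<'E'
from bench import r
from h import *
plan(r,rk(-.080,-.026,.12),-EY)
E
```

```text
t 1.82 tcp [ 0.4725 -0.016   0.3915] rack [-0.08   -0.0185  0.3915] F [-0.15  0.21  0.57] w 0.0874
axes x,y,z [[0.001, 0.002, -1.0], [-0.13, -0.991, -0.002], [-0.991, 0.13, -0.0]]
twist units 0.101 or 0.100853891056596
shift cm [2.715e+01 8.100e-01 2.000e-02]
```

drive_tool(
  motion=[
    [4, 0.5, 0, 0.1],
    [8, 0.8, 0, 0.1],
    [12, 0.8, 0, 0.1],
    [15, 0.8, 0, 0.1],
    [18, 0.8, 0, 0.1],
    [21, 0.8, 0, 0.1],
    [24, 0.8, 0, 0.1],
    [26, 0.8, 0, 0.1],
    [27, 0.8, 0, 0.1],
    [27, 0.8, 0, 0.1],
    [27, 0.8, 0, 0.1],
    [27, 0.8, 0, 0.1],
  ],
)

```text
time: 2.82
ee_pos: [0.4712, -0.0317, 0.123]
eef_rot: [0.706, -0.053, -0.704, -0.053]
ft_force: [0.1, -0.3, 0.5]
width: 0.0871
```

```bash
python3 - <<'E'
from bench import r
from h import *
plan(r,rk(-.075,-.026,.0915),-EY)
for n in('wrist','side'): cv2.imwrite(f'pics/{n}1.png',cv2.cvtColor(r.camera(n),cv2.COLOR_RGB2BGR))
t=cv2.imread('pics/side1.png'); cv2.imwrite('pics/side1c.png',cv2.resize(t[120:260,130:310],None,fx=4,fy=4,interpolation=cv2.INTER_CUBIC))
E
```

```text
t 2.82 tcp [ 0.4712 -0.0317  0.123 ] rack [-0.0791 -0.0343  0.123 ] F [ 0.11 -0.25  0.47] w 0.0871
axes x,y,z [[0.002, -0.0, -1.0], [-0.149, -0.989, 0.0], [-0.989, 0.149, -0.002]]
twist units -0.114 or -0.11441811186395512
shift cm [ 3.15 -0.83 -0.4 ]
```

View pics/wrist1.png

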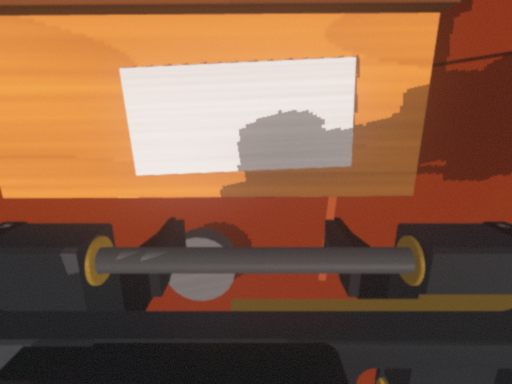

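View pics/side1c.png

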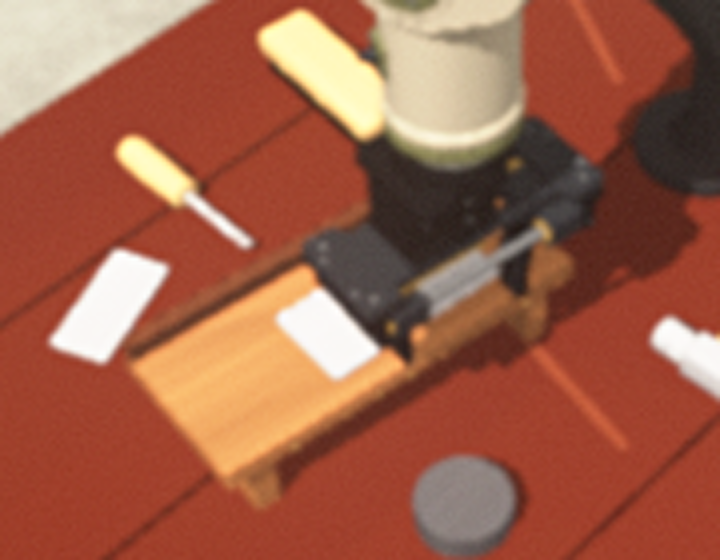

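drive_tool(
  motion=[
    [1, -0.4, 0, -0.1],
    [2, -0.8, 0, -0.1],
    [2.6, -0.8, 0, -0.1],
    [2.9, -0.8, 0, -0.1],
    [3.1, -0.8, 0, -0.1],
    [3.1, -0.8, 0, -0.1],
    [3.1, -0.8, 0, -0.1],
    [3.1, -0.8, 0, -0.1],
  ],
)

```text
time: 3.58
ee_pos: [0.4716, -0.0239, 0.0908]
eef_rot: [0.706, -0.05, -0.705, -0.05]
ft_force: [-0.2, -0.5, 0.2]
width: 0.0874
```

```bash
python3 - <<'E'
from bench import r
from h import *
plan(r,rk(-.0265,-.026,.0915),-EY)
for n in('wrist','side'): cv2.imwrite(f'pics/{n}2.png',cv2.cvtColor(r.camera(n),cv2.COLOR_RGB2BGR))
t=cv2.imread('pics/side2.png'); cv2.imwrite('pics/side2c.png',cv2.resize(t[150:240,180:300],None,fx=6,fy=6,interpolation=cv2.INTER_CUBIC))
E
```

```text
t 3.58 tcp [ 0.4716 -0.0239  0.0908] rack [-0.0798 -0.0264  0.0908] F [-0.25 -0.51  0.24] w 0.0874
axes x,y,z [[0.0, -0.0, -1.0], [-0.141, -0.99, 0.0], [-0.99, 0.141, -0.0]]
twist units -0.016 or -0.016193599924389446
shift cm [-0.07 -0.05 -5.33]
```

View pics/wrist2.png

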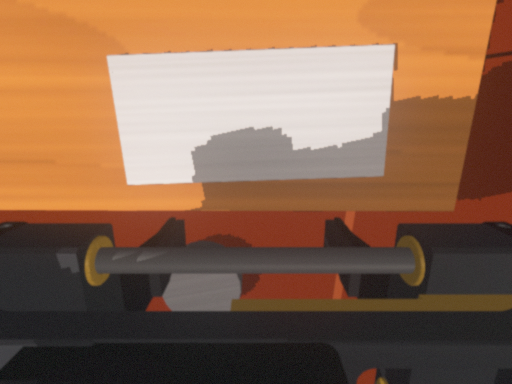

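View pics/side2c.png

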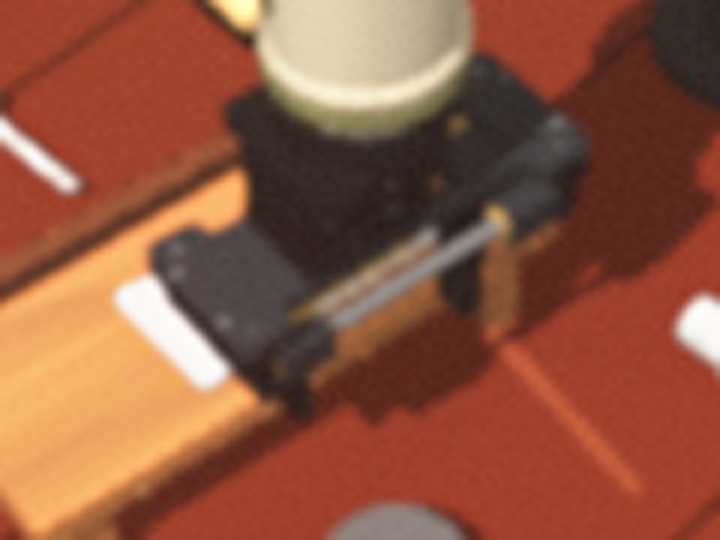

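drive_tool(
  motion=[
    [-0.05, 0, -0.4, 0],
    [-0.05, 0, -0.8, 0],
    [-0.05, 0, -1.2, 0],
    [-0.05, 0, -1.5, 0],
    [-0.05, 0, -1.8, 0],
    [-0.05, 0, -2.1, 0],
    [-0.05, 0, -2.4, 0],
    [-0.05, 0, -2.6, 0],
    [-0.05, 0, -2.8, 0],
    [-0.05, 0, -3.0, 0],
    [-0.05, 0, -3.0, 0],
    [-0.05, 0, -3.0, 0],
  ],
)

```text
time: 4.68
ee_pos: [0.5012, -0.0281, 0.0909]
eef_rot: [0.705, -0.05, -0.705, -0.05]
ft_force: [-2.0, 2.3, -0.7]
width: 0.0872
```

```bash
python3 - <<'E'
from bench import r
from h import *
plan(r,rk(-.0265,-.026,.0915),-EY)
for n in('wrist',): cv2.imwrite(f'pics/{n}3.png',cv2.cvtColor(r.camera(n),cv2.COLOR_RGB2BGR))
E
```

```text
t 4.68 tcp [ 0.5012 -0.0281  0.0909] rack [-0.0499 -0.0265  0.0909] F [-2.05  2.31 -0.75] w 0.0872
axes x,y,z [[0.0, 0.0, -1.0], [-0.14, -0.99, -0.0], [-0.99, 0.14, -0.0]]
twist units -0.015 or -0.01509208341265662
shift cm [-0.06 -0.05 -2.34]
```

View pics/wrist3.png

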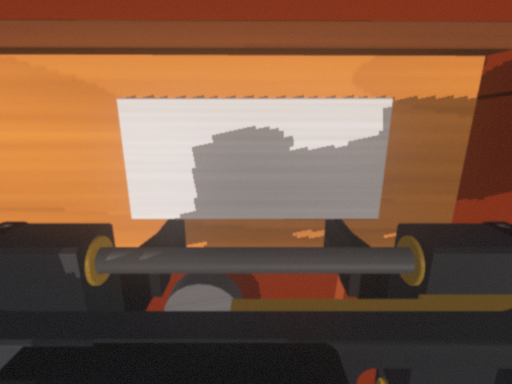

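```bash
python3 - <<'E'
from bench import r
from h import *
c=r.calibration('wrist')
for u,v,z in((118,99,.075),(392,99,.075),(130,219,.075),(380,219,.075),(20,54,.07),(470,54,.07)): print(u,v,torack(pix2w(c,u,v,z)).round(4))
img=cv2.imread('pics/wrist3.png'); cv2.imwrite('pics/w3c.png',cv2.resize(img[30:120,90:250],None,fx=5,fy=5,interpolation=cv2.INTER_CUBIC))
E
```

```text
118 99 [0.0298 0.0471 0.075 ]
392 99 [ 0.0298 -0.102   0.075 ]
130 219 [-0.0399  0.0488  0.075 ]
380 219 [-0.04   -0.1038  0.075 ]
20 54 [0.0531 0.0992 0.07  ]
470 54 [ 0.0531 -0.1434  0.07  ]
```

View pics/w3c.png

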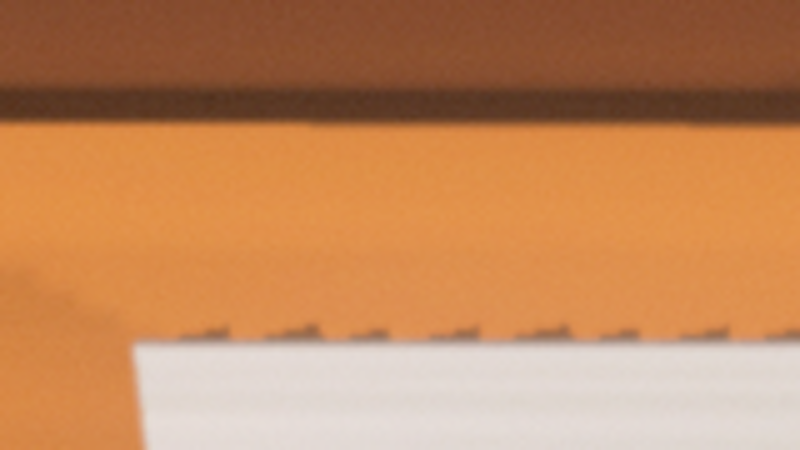

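The wrist view shows the plate's far edge at row 99 and the fence base at row 54, parallel to each other. That leaves a gap of about 23 mm.

drive_tool(
  motion=[
    [0, 0, -0.3, 0],
    [0, 0, -0.6, 0],
    [0, 0, -0.9, 0],
    [0, 0, -1.2, 0],
    [0, 0, -1.5, 0],
    [0, 0, -1.7, 0],
    [0, 0, -1.9, 0],
    [0, 0, -2.1, 0],
    [0, 0, -2.2, 0],
    [0, 0, -2.25, 0],
    [0, 0, -2.3, 0],
    [0, 0, -2.35, 0],
    [0, 0, -2.35, 0],
    [0, 0, -2.35, 0],
  ],
)

```text
time: 5.9
ee_pos: [0.523, -0.031, 0.0908]
eef_rot: [-0.704, 0.05, 0.707, 0.05]
ft_force: [-8.8, 2.1, 4.2]
width: 0.087
```

```bash
python3 - <<'E'
from bench import r
from h import *
plan(r,rk(-.0265,-.026,.0915),-EY)
for n in('wrist',): cv2.imwrite(f'pics/{n}4.png',cv2.cvtColor(r.camera(n),cv2.COLOR_RGB2BGR))
E
```

```text
t 5.9 tcp [ 0.523  -0.031   0.0908] rack [-0.0279 -0.0263  0.0908] F [-8.77  2.07  4.22] w 0.087
axes x,y,z [[-0.003, -0.0, -1.0], [-0.14, -0.99, 0.0], [-0.99, 0.14, 0.003]]
twist units -0.013 or -0.012897299690473573
shift cm [-0.07 -0.03 -0.14]
```

View pics/wrist4.png

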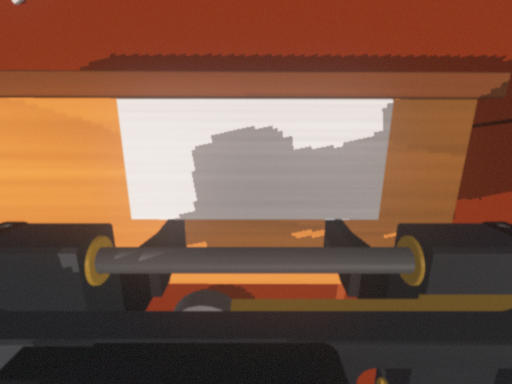

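drive_tool(
  motion=[
    [0, 0, 1, 0],
    [0, 0, 2, 0],
    [0, 0, 3, 0],
    [0, 0, 4, 0],
    [-2, 0, 4, 0],
    [-5, 0, 4, 0],
    [-8, 0, 4, 0],
    [-8, 0, 4, 0],
    [-8, 0, 4, 0],
  ],
  grip=0,
)

```text
time: 6.7
ee_pos: [0.4854, -0.0258, 0.1727]
eef_rot: [0.707, -0.05, -0.704, -0.049]
ft_force: [-0.7, -0.1, -0.9]
width: 0.0873
```

```bash
python3 - <<'E'
from bench import r
from h import *
print(r.read_state()['joint_positions'].round(3))
plan(r,rk(.017,.078,.171),EX)
for n in('wrist',): cv2.imwrite(f'pics/{n}5.png',cv2.cvtColor(r.camera(n),cv2.COLOR_RGB2BGR))
E
```

```text
[ 0.592  0.129 -0.669  1.882  0.089  1.156 -1.821]
t 6.7 tcp [ 0.4854 -0.0258  0.1727] rack [-0.0659 -0.0265  0.1727] F [-0.72 -0.1  -0.94] w 0.0873
axes x,y,z [[0.004, -0.002, -1.0], [-0.141, -0.99, 0.001], [-0.99, 0.141, -0.004]]
twist units -18.018 or -18.017684288885647
shift cm [  0.2  -10.46  -8.27]
```

View pics/wrist5.png

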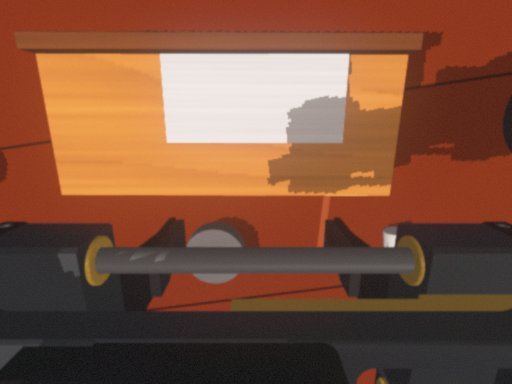

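drive_tool(
  motion=[
    [0, -1, -1, -1.4],
    [0, -2, -2, -2.8],
    [0, -3, -3, -4.2],
    [0, -4, -4, -5.6],
    [0, -5, -5, -7],
    [0, -6, -6, -8.4],
    [0, -7, -6.5, -9.8],
    [0, -8, -7, -11.2],
    [0, -9, -7.5, -12.6],
    [0, -10, -8, -14],
    [0, -10.5, -8.3, -15.4],
    [0, -10.5, -8.3, -16.8],
    [0, -10.5, -8.3, -18],
    [0, -10.5, -8.3, -18],
    [0, -10.5, -8.3, -18],
    [0, -10.5, -8.3, -18],
    [0, -10.5, -8.3, -18],
  ],
  grip=196,
  force=10,
)

```text
time: 8.17
ee_pos: [0.5815, 0.0665, 0.1707]
eef_rot: [-0.534, -0.463, 0.535, -0.463]
ft_force: [0.2, -0.2, 0.3]
width: 0.0205
```

```bash
python3 - <<'E'
from bench import r
from h import *
print(r.read_state()['joint_positions'].round(3))
plan(r,rk(.016,.074,.0915),EX)
for n in('wrist','top','side'): cv2.imwrite(f'pics/{n}6.png',cv2.cvtColor(r.camera(n),cv2.COLOR_RGB2BGR))
a=cv2.imread('pics/top6.png')[130:230,150:320]; b=cv2.imread('pics/side6.png')[140:260,140:300]
cv2.imwrite('pics/top6c.png',cv2.resize(a,None,fx=4,fy=4,interpolation=cv2.INTER_CUBIC));cv2.imwrite('pics/side6c.png',cv2.resize(b,None,fx=4,fy=4,interpolation=cv2.INTER_CUBIC))
E
```

```text
[ 0.519  0.438 -0.899  1.624  0.357  1.254 -0.59 ]
t 8.17 tcp [0.5815 0.0665 0.1707] rack [0.0164 0.0783 0.1707] F [ 0.2  -0.25  0.26] w 0.0205
axes x,y,z [[-0.0, -0.0, -1.0], [0.99, -0.143, -0.0], [-0.143, -0.99, 0.0]]
twist units -0.044 or -0.04418724205190187
shift cm [ 7.92 -0.04  0.43]
```

View pics/top6c.png

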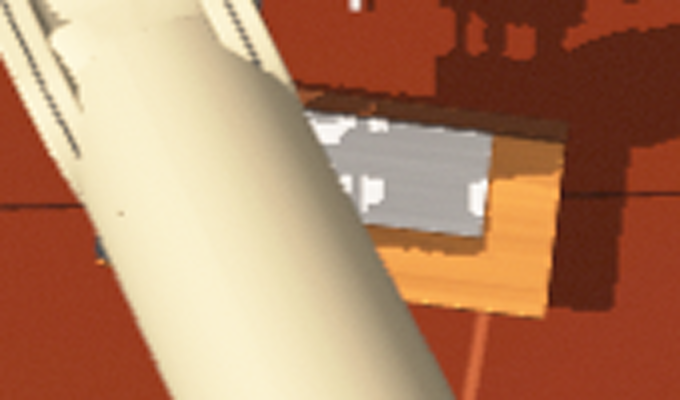

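View pics/side6c.png

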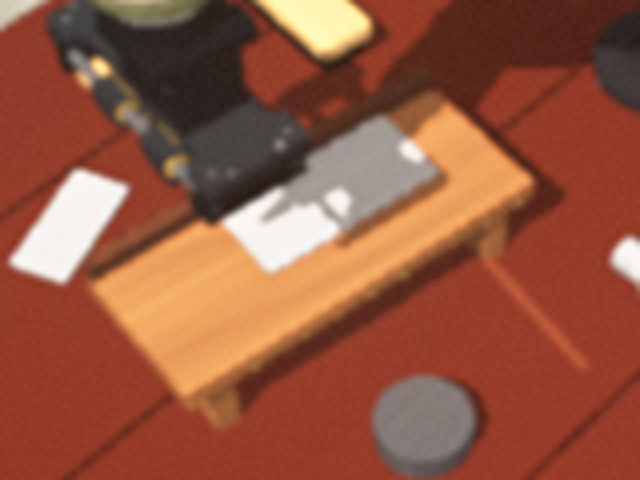

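View pics/wrist6.png

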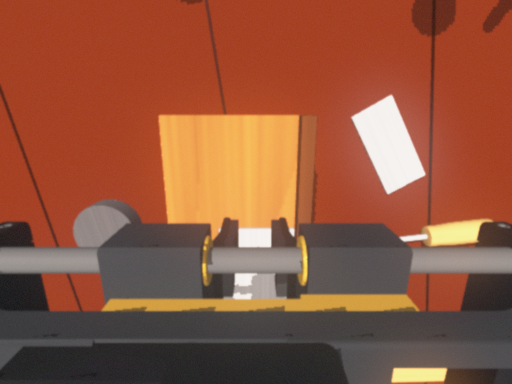

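drive_tool(
  motion=[
    [2, 0, 0, 0],
    [4, 0, 0, 0],
    [5.5, 0, 0, 0],
    [6.5, 0, 0, 0],
    [7.2, 0, 0, 0],
    [7.6, 0, 0, 0],
    [7.9, 0, 0, 0],
    [7.9, 0, 0, 0],
    [7.9, 0, 0, 0],
  ],
)

```text
time: 9.07
ee_pos: [0.582, 0.0667, 0.0926]
eef_rot: [0.534, 0.463, -0.534, 0.464]
ft_force: [0.2, -0.3, 0.2]
width: 0.0198
```

```bash
python3 - <<'E'
from bench import r
from h import *
plan(r,rk(.016,.0485+.0095,.0915),EX)
for n in('wrist','side'): cv2.imwrite(f'pics/{n}7.png',cv2.cvtColor(r.camera(n),cv2.COLOR_RGB2BGR))
b=cv2.imread('pics/side7.png')[140:260,140:300]
cv2.imwrite('pics/side7c.png',cv2.resize(b,None,fx=4,fy=4,interpolation=cv2.INTER_CUBIC))
E
```

```text
t 9.07 tcp [0.582  0.0667 0.0926] rack [0.0169 0.0786 0.0926] F [ 0.23 -0.33  0.24] w 0.0198
axes x,y,z [[0.001, 0.0, -1.0], [0.99, -0.14, 0.001], [-0.14, -0.99, -0.0]]
twist units -0.015 or -0.015171369050551674
shift cm [ 0.11 -0.09  2.06]
```

View pics/side7c.png

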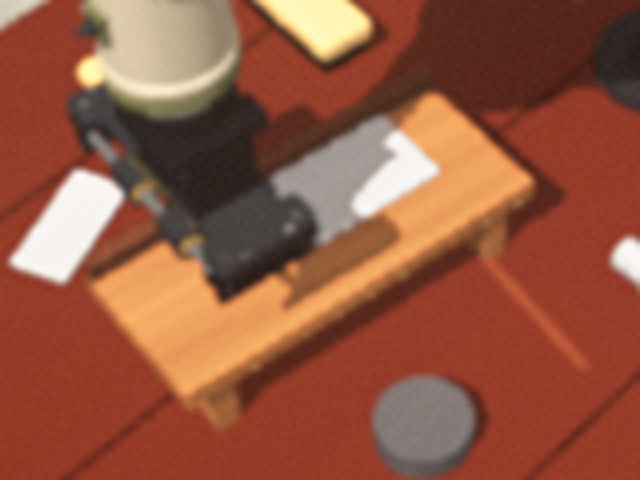

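View pics/wrist7.png

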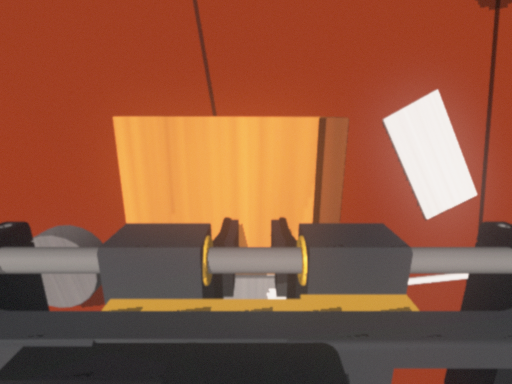

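drive_tool(
  motion=[
    [0.1, 0, 0.5, 0],
    [0.1, 0, 1.0, 0],
    [0.1, 0, 1.4, 0],
    [0.1, 0, 1.8, 0],
    [0.1, 0, 2.1, 0],
    [0.1, 0, 2.4, 0],
    [0.1, 0, 2.8, 0],
    [0.1, 0, 3.2, 0],
    [0.1, 0, 3.6, 0],
    [0.1, 0, 4.0, 0],
    [0.1, 0, 4.4, 0],
    [0.1, 0, 4.8, 0],
    [0.1, 0, 5.2, 0],
    [0.1, 0, 5.6, 0],
    [0.1, 0, 6.0, 0],
    [0.1, 0, 6.3, 0],
    [0.1, 0, 6.5, 0],
    [0.1, 0, 6.5, 0],
    [0.1, 0, 6.5, 0],
  ],
)

```text
time: 10.75
ee_pos: [0.5726, 0.0015, 0.091]
eef_rot: [-0.534, -0.463, 0.534, -0.464]
ft_force: [0.3, 0.6, 0.3]
width: 0.0201
```

```bash
python3 - <<'E'
from bench import r
from h import *
plan(r,rk(.016,-.0405,.0915),EX)
for n in('wrist','side','top'): cv2.imwrite(f'pics/{n}8.png',cv2.cvtColor(r.camera(n),cv2.COLOR_RGB2BGR))
b=cv2.imread('pics/side8.png')[140:260,140:300]
cv2.imwrite('pics/side8c.png',cv2.resize(b,None,fx=4,fy=4,interpolation=cv2.INTER_CUBIC))
a=cv2.imread('pics/top8.png')[140:220,165:305];cv2.imwrite('pics/top8c.png',cv2.resize(a,None,fx=5.6,fy=5.6,interpolation=cv2.INTER_CUBIC))
E
```

```text
t 10.75 tcp [0.5726 0.0015 0.091 ] rack [0.0166 0.0128 0.091 ] F [0.29 0.6  0.29] w 0.0201
axes x,y,z [[-0.0, -0.001, -1.0], [0.99, -0.141, 0.0], [-0.141, -0.99, 0.001]]
twist units -0.021 or -0.021094340876885553
shift cm [-0.04 -0.05  5.33]
```

View pics/side8c.png

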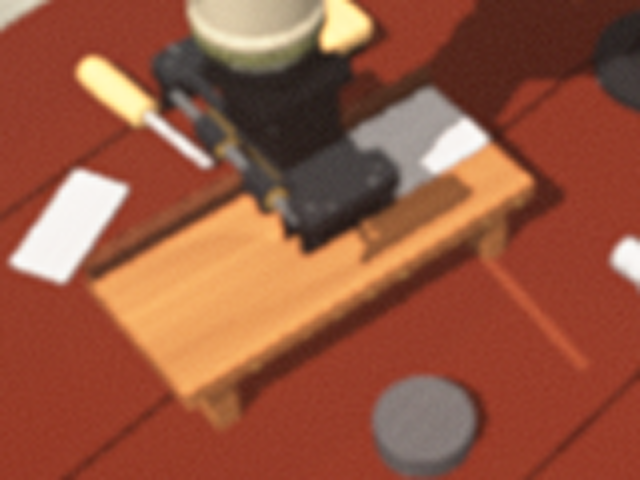

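View pics/top8c.png

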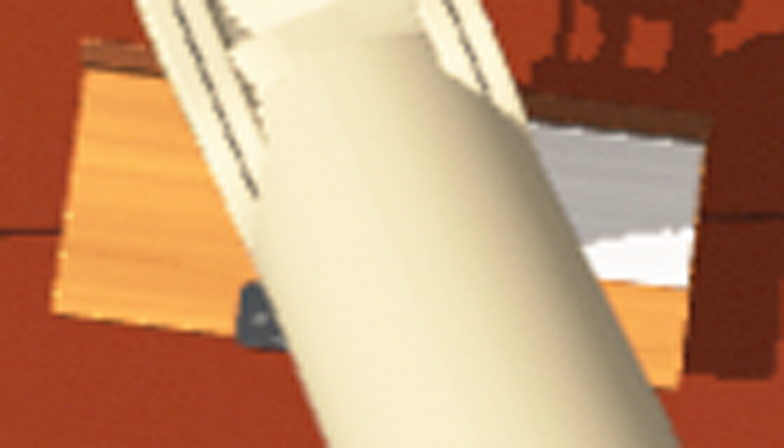

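View pics/wrist8.png

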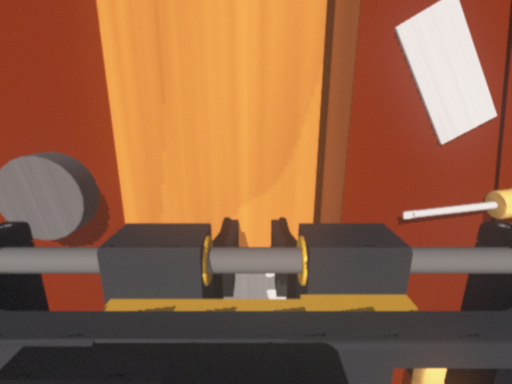

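The plate slides along the fence, and its leading edge is now just at the shelf end (crop pixels 690–705, 145–287). I'll push the remaining 53 mm.

drive_tool(
  motion=[
    [0, 0, 0.4, 0],
    [0, 0, 0.8, 0],
    [0, 0, 1.2, 0],
    [0, 0, 1.6, 0],
    [0, 0, 2.0, 0],
    [0, 0, 2.4, 0],
    [0, 0, 2.8, 0],
    [0, 0, 3.2, 0],
    [0, 0, 3.6, 0],
    [0, 0, 4.0, 0],
    [0, 0, 4.3, 0],
    [0, 0, 4.6, 0],
    [0, 0, 4.9, 0],
    [0, 0, 5.1, 0],
    [0, 0, 5.2, 0],
    [0, 0, 5.3, 0],
    [0, 0, 5.3, 0],
    [0, 0, 5.3, 0],
  ],
)

```text
time: 12.4
ee_pos: [0.5651, -0.0503, 0.091]
eef_rot: [-0.534, -0.464, 0.534, -0.464]
ft_force: [-1.4, 3.3, -0.5]
width: 0.02
```

```bash
python3 - <<'E'
from bench import r
from h import *
plan(r,rk(.016,-.0405,.0915),EX)
for n in('side','top'): cv2.imwrite(f'pics/{n}9.png',cv2.cvtColor(r.camera(n),cv2.COLOR_RGB2BGR))
b=cv2.imread('pics/side9.png')[130:240,190:330]
cv2.imwrite('pics/side9c.png',cv2.resize(b,None,fx=5,fy=5,interpolation=cv2.INTER_CUBIC))
a=cv2.imread('pics/top9.png')[140:220,195:335];cv2.imwrite('pics/top9c.png',cv2.resize(a,None,fx=5.6,fy=5.6,interpolation=cv2.INTER_CUBIC))
E
```

```text
t 12.4 tcp [ 0.5651 -0.0503  0.091 ] rack [ 0.0164 -0.0396  0.091 ] F [-1.42  3.29 -0.47] w 0.02
axes x,y,z [[-0.0, -0.0, -1.0], [0.99, -0.14, -0.0], [-0.14, -0.99, 0.0]]
twist units -0.014 or -0.014169133440861969
shift cm [-0.05 -0.04  0.09]
```

View pics/side9c.png

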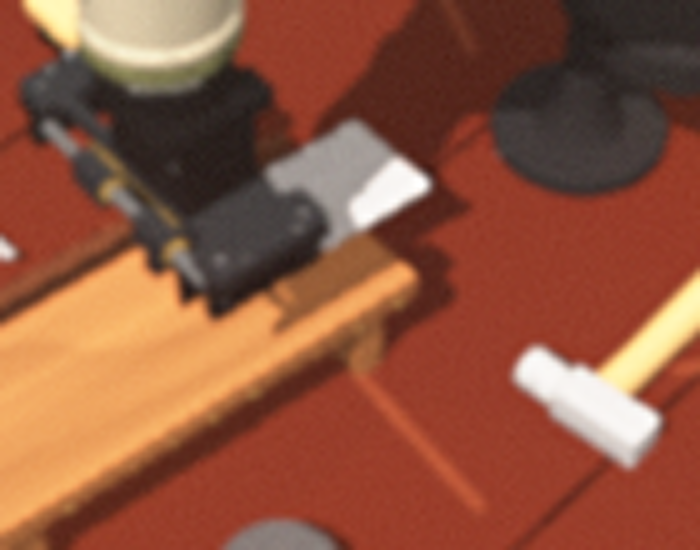

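View pics/top9c.png

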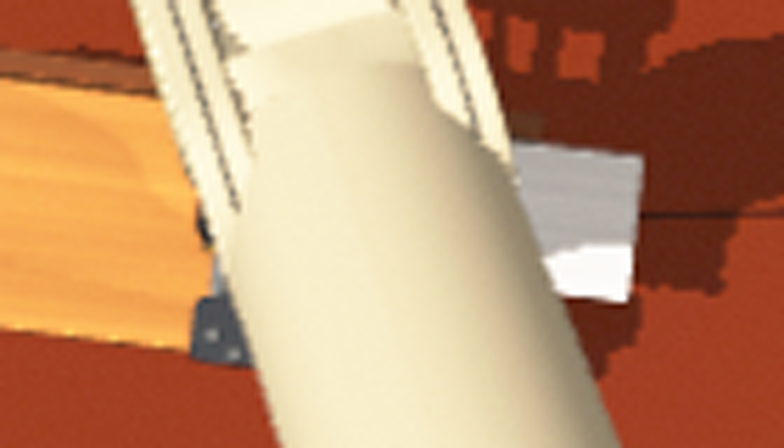

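```bash
python3 - <<'E'
from bench import r
from h import *
for n,f,x0,y0,P in(('top',5.6,195,140,[(642,157),(628,302)]),('side',5,190,130,[(353,120),(432,183)])):
    c=r.calibration(n)
    for a,b in P: print(n,torack(pix2w(c,x0+(a+.5)/f-.5,y0+(b+.5)/f-.5,.075)).round(4))
E
```

```text
top [ 0.0511 -0.1998  0.075 ]
top [-0.019  -0.2005  0.075 ]
side [ 0.0539 -0.2     0.075 ]
side [-0.0172 -0.2033  0.075 ]
```

Both cameras put the end edge at rack y = -0.200, which is 50 mm of overhang. I'll back off and clear the view.

drive_tool(
  motion=[
    [0, 0, -0.5, 0],
    [0, 0, -1.5, 0],
    [0, 0, -3, 0],
    [0, 0, -4, 0],
    [-2, 0, -4, 0],
    [-6, 0, -4, 0],
    [-10, 0, -4, 0],
    [-14, 0, -4, 0],
    [-18, 0, -4, 0],
    [-20, 0, -7, 0],
    [-20, 0, -11, 0],
    [-20, 0, -14, 0],
    [-20, 0, -17, 0],
    [-20, 0, -20, 0],
    [-20, 0, -22, 0],
    [-20, 0, -22, 0],
    [-20, 0, -22, 0],
  ],
)

```text
time: 13.92
ee_pos: [0.5956, 0.1696, 0.291]
eef_rot: [0.533, 0.464, -0.533, 0.464]
ft_force: [-0.0, -0.1, 0.2]
width: 0.02
```

```bash
python3 - <<'E'
from bench import r
from h import *
plan(r,rk(.016,-.0405,.0915),EX)
for n in('side','top'): cv2.imwrite(f'pics/{n}10.png',cv2.cvtColor(r.camera(n),cv2.COLOR_RGB2BGR))
b=cv2.imread('pics/side10.png')[130:240,190:330]
cv2.imwrite('pics/side10c.png',cv2.resize(b,None,fx=5,fy=5,interpolation=cv2.INTER_CUBIC))
a=cv2.imread('pics/top10.png')[140:220,195:335];cv2.imwrite('pics/top10c.png',cv2.resize(a,None,fx=5.6,fy=5.6,interpolation=cv2.INTER_CUBIC))
E
```

```text
t 13.92 tcp [0.5956 0.1696 0.291 ] rack [0.0161 0.1824 0.291 ] F [-0.04 -0.12  0.21] w 0.02
axes x,y,z [[0.0, 0.0, -1.0], [0.991, -0.137, -0.0], [-0.137, -0.991, -0.0]]
twist units 0.022 or 0.021858627562846778
shift cm [19.94 -0.05 22.3 ]
```

View pics/side10c.png

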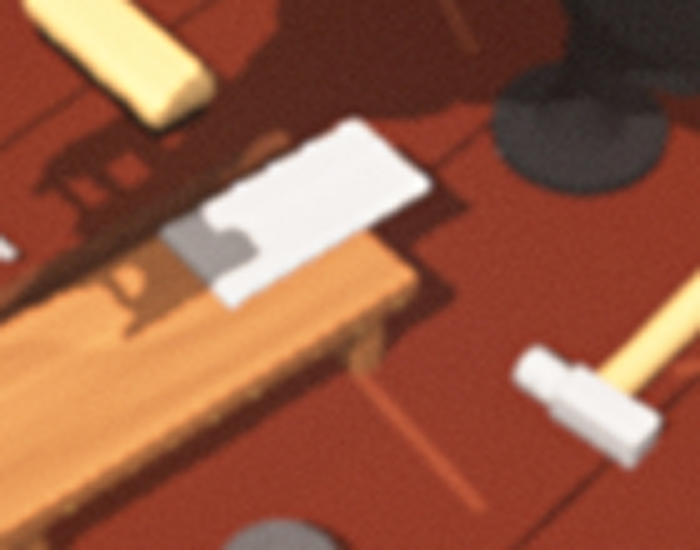

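View pics/top10c.png

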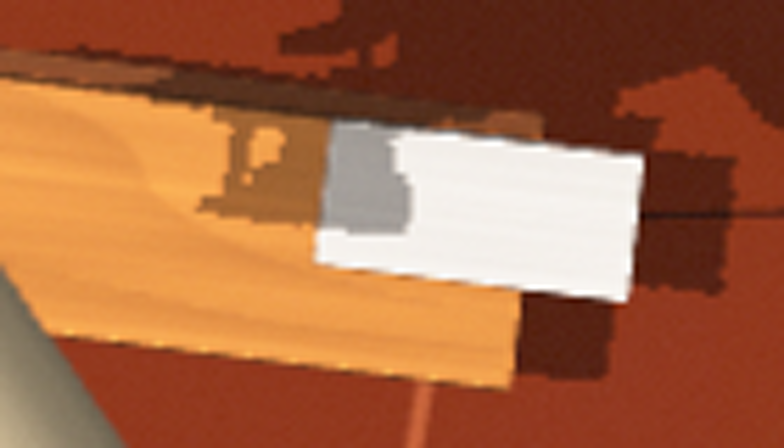

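View pics/top10.png

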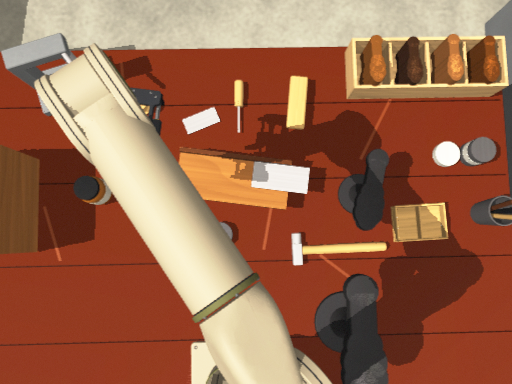

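```bash
python3 - <<'E'
from bench import r
from h import *
for n,f,x0,y0,P in(('top',5.6,195,140,[(333,121),(642,157),(628,302),(315,263)]),('side',5,190,130,[(160,232),(353,119),(432,183),(232,306)])):
    c=r.calibration(n)
    for a,b in P: print(n,torack(pix2w(c,x0+(a+.5)/f-.5,y0+(b+.5)/f-.5,.075)).round(4))
s=r.read_state();print(s['joint_vel'].round(3),s['time'])
E
```

```text
top [ 0.0508 -0.0511  0.075 ]
top [ 0.0511 -0.1998  0.075 ]
top [-0.019  -0.2005  0.075 ]
top [-0.018  -0.0505  0.075 ]
side [ 0.0536 -0.0525  0.075 ]
side [ 0.0545 -0.2006  0.075 ]
side [-0.0172 -0.2033  0.075 ]
side [-0.0185 -0.051   0.075 ]
[ 0.018 -0.005  0.005  0.002 -0.001 -0.001  0.002] 14.0167
```

```bash
python3 - <<'E'
from bench import r
from h import *
c=r.calibration('top')
for a,b in[(492,135),(486,237)]: print(torack(pix2w(c,150+(a+.5)/4-.5,130+(b+.5)/4-.5,.075)).round(4))
a=cv2.imread('pics/top6.png')[150:175,225:295];b=cv2.imread('pics/top10.png')[150:175,250:320]
cv2.imwrite('pics/cmp.png',np.vstack([cv2.resize(x,None,fx=10,fy=10,interpolation=cv2.INTER_CUBIC) for x in(a,b)]))
E
```

```text
[ 0.0509 -0.1011  0.075 ]
[-0.0178 -0.1048  0.075 ]
```

View pics/cmp.png

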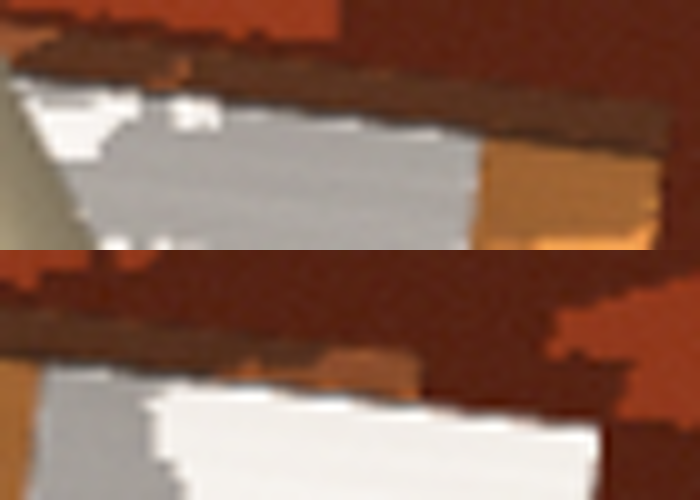

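The plate's distance from the fence is the same as when it was pressed flush (rack x 0.051 in the top camera both times), and no shelf shows between them. The arm is clear, so I'm handing the job in.

```bash
python3 - <<'E'
from bench import r
print(r.close_job())
E
```

```text
the job is handed in; nothing more can be done
None
```

The plate is flat along the fence and sticks out about 50 mm, a third of its length, over the right end of the shelf, towards the smaller last. I handed the job in at about 14 s of the 53 s allowed.

- **Pushing back:** I pushed the long side with both open fingertips until it met the fence. The force rose to about 9 N there.
- **Pushing along:** I then pushed the left end with the partly closed fingers. The force was about 3.5 N at the end of the push.
- **Position:** The top and side cameras both put the plate's end edge at rack y of about -200 mm; the shelf ends at -150 mm. The long side is parallel to the fence within about 0.3°.
- **Fence contact:** The two cameras disagreed slightly on the far edge, 51 mm against 54 mm. The true fence face is at 53 mm, so that is within the calibration error. The top camera gave the same 51 mm when the plate was first flush, and no shelf showed between plate and fence.
- **Other things:** They look unmoved in the last top picture, though the arm partly hid the tin and the plain spool was out of view behind it. The arm never went near them on the pushes, and it ended clear with about 0 N on the tool.

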